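Lift and slide the hatch of a dark-storage chest over the sample bottle

TASK

The bench chest has two wells and one hatch: a capped sample bottle stands in the open well, and the hatch lies over the empty one. Lift the hatch out of its seat by its handle, slide it sideways along its channels and let it down over the well with the bottle, so that it lies flat and fully home in that seat. Leave the bottle standing in its well, do not disturb the other things on the bench, and let go of the hatch.

Things in the scene. Friction and masses are not known exactly. Their poses are not given: they have to be found in the camera images.
- chest: grey chest with aluminium channels on top, fixed to the bench, 126 mm (its x) by 282 mm (its y) by 140 mm tall; origin at the centre of its underside on the bench, z up; position and yaw vary. Two equal wells, 86 x 84 mm, centred at chest y = +75 and -75 mm, floor at z = 9 mm. End stops at y = +-129 mm, top at z = 132 mm
- seat_a (a point): centre of the seat round the mouth of the well at chest y = +75 mm, on its ledge, z = 110 mm. The seat is a recess 106 mm (chest x) by 108 mm (chest y), 8 mm deep below the land
- seat_b (a point): centre of the equal seat of the well at chest y = -75 mm, on its ledge, z = 110 mm
- land (a point): middle of the raised land between the two seats, 42 mm wide (chest y), top at z = 118 mm: the hatch must rise 8 mm to pass over it. Channels run along chest y on both long sides: webs at x = +-53 mm guide the hatch with 3 mm play a side; lips reach in to x = +-43 mm, underside z = 135, top 140 mm, so the hatch can rise at most 18 mm off its seat and cannot be taken out
- hatch: loose flat steel-grey plate, 100 x 100 x 7 mm, about 0.35 kg, with a black bridge handle on top; origin at the centre of the plate's underside, z up, axes along the chest's. At the start it lies in one of the two seats (either), underside on the ledge. Fully home in the other seat it has the same height, with 4 mm play along y and 3 mm along x
- hatch_grip (a point): centre of the handle's bar, 50 mm above the underside of the hatch plate. The bar runs along the hatch's x (across the slide direction), 80 mm long, 14 mm wide (hatch y) and 14 mm tall, with 36 mm free under it; posts at both ends leave 56 mm between them
- sample_bottle: clear serum bottle with a crimped tan cap, 51 mm body, 99 mm tall, about 0.2 kg, standing upright in the middle of the open well (the one the hatch is not over); origin at the centre of its underside. Its top is about 2 mm below the ledge, so the hatch passes over it
- foam_cup: white foam cup, 92 mm wide, 99 mm tall, standing on the bench to the right of the chest; bystander; origin at centre of its underside
- lab_marker: marker pen, 135 mm long, 17 mm thick, lying on the bench near the front edge at the right; bystander; origin at its centre on the bench
- tape_roll: roll of tape, 103 mm across, 25 mm tall, lying flat at the front left; bystander; origin at the centre of its underside
- beaker: clear plastic 100 ml beaker, 52 mm wide, 68 mm tall, behind the chest; bystander; origin at the centre of its underside
Not all that is in view belongs to the job. Leave any red look-alike of the sample_bottle alone.

How it is judged:
On the way:
1. the hatch is lifted out of its seat, to the height of the land or above (z of hatch in the frame of chest above 0.116 m), for 0.1 s.
At the end, for the whole second after the job is handed in: The hatch lies in the seat over the well with the bottle: its centre within 40 mm of the bottle's axis in plan, its underside no more than 2.5 mm above the ledge, tilted less than 2 degrees, at rest. The bottle stands upright (within 6 degrees) on the floor of its well (horizontal distance between hatch and sample_bottle below 0.04 m and z of hatch in the frame of chest between 0.107 and 0.1125 m and angle between hatch's own z axis and vertical below 0.035 rad and linear speed of hatch below 0.02 m/s and angle between sample_bottle's own z axis and vertical below 0.1 rad and z of sample_bottle in the frame of chest below 0.015 m); the robot touches nothing.
It fails at once if the sample bottle is pushed more than 30 mm or tipped over (distance of sample_bottle from where it was at the start of the episode above 0.03 m or angle between sample_bottle's own z axis and vertical above 0.5 rad).
It fails at once if the foam cup is moved more than 30 mm (distance of foam_cup from where it was at the start of the episode above 0.03 m).
It fails at once if the lab marker is moved more than 30 mm (distance of lab_marker from where it was at the start of the episode above 0.03 m).
It fails at once if the tape roll is moved more than 30 mm (distance of tape_roll from where it was at the start of the episode above 0.03 m).
It fails at once if the beaker is moved more than 30 mm (distance of beaker from where it was at the start of the episode above 0.03 m).
It also fails if it takes over 32 s, if anything falls off the work surface, if the arm or the gripper's body presses on something with over 40 N, if the wrist force passes 120 N, or if a joint passes its speed limit or range.

ROBOT

A 6-joint arm with a two-finger parallel gripper is mounted at the origin on a cart in front of the work surface, level with it; the furniture and walls round the work are solid. World frame = base frame: x ahead of the robot, y to its left, z up, the work surface at z = 0. Lengths are in m, angles in rad, forces in N, time in s.
With the tool pointing down it reaches from about 0.3 to 0.825 m from the base axis. Payload 5.4 kg.
Tool frame: the origin (TCP) lies between the finger pads; the fingertips stand 11 mm ahead of it and the grasp point (between the pads) lies 8 mm behind it (env.nose_length is the distance from the TCP to the fingertips, in m); z points along the fingers, y is the line along which they close (so a half turn about z gives the same grasp; the last joint's range is limited). The gripper opens to 92 mm and grips with 3 to 60 N. Pads are 20 mm wide; open, the fingers measure 128 mm over their backs; the gripper's body (75 mm by 189 mm) begins 69 mm behind the grasp point.
Start: joints at [-1.547, 0.158, 1.597, -0, 1.386, -0.21], TCP at [0.133, -0.559, 0.195] pointing down, gripper open.
Joint ranges: [-2.91, 2.91], [-0.94, 2.29], [0.18, 2.7], [-1.29, 4.43], [0.17, 2.64], [-3, 3]. Speed limits (rad/s): [2.57, 2.57, 3.14, 3.14, 3.14, 3.14].

INTERFACE

Orientations are given as [roll, pitch, yaw] about the fixed x, y, z axes, in that order (R = Rz(yaw) Ry(pitch) Rx(roll)).
In Python, from workcell import env, claw, status, optics, workorder gives the robot as it stands. The module is installed in compiled form; this text tells all that it offers. Calls block until the motion is done:
- env.move_ptp(position, orientation): joint-space move of the TCP to a pose.
- env.movel(position, speed=0.15, rotation=None, until_force=None): straight line of the TCP; rotation=None keeps the orientation; speed is the mean speed in m/s. With until_force (N) it stops when the force on the tool has changed by that much, and returns True; else False.
- env.move_j(angles): joint-space move.
- claw.command_gripper(opening, grasp_force=None): opening from 0.0 (shut) to 1.0 (fully open); grasp_force is the grip in N (None keeps the last); returns when the fingers have stopped.
- env.pause(seconds).
- env.ik(position, orientation): joint angles nearest the present ones, or None.
- status.get_state(): the state.
- optics.get_image(name): name is "side" or "top"; returns a dict with "color" (480x640x3 uint8, blue, green, red), "fovy" (degrees; the focal length in pixels is half the picture's height over the tangent of half this angle, whatever the lens; pixels are square), "cx", "cy" (the principal point, pixels), "dist" ([k1, k2, p1, p2, k3] as OpenCV has them; the pictures are not rectified), "R" (3x3) and "t" (3): a world point X has camera coordinates R X + t. Camera axes: x right, y down, z forward; pixel columns grow to the right and rows downward; lengths in m; the calibration is good to about 2 mm. A picture is of the moment at which its call begins. There is no depth.
A pose or a line that the arm cannot do raises env.IKError and nothing moves.
- workorder.finish_job(): hands the job in; it is judged then, once.
The state is a dict: "t": time; "joint_positions": joint angles; "joint_velocities": joint speeds; "joint_torque": joint torques, N m; "position": TCP position; "ee_rot": TCP orientation; "ft_force": force on the tool from outside, world axes, zero at the start; "wrist_torque": the same for the moment, N m; "finger_gap": opening from 0.0 (shut) to 1.0 (fully open); "finger_force": force on a finger pad.
Only numpy, scipy, OpenCV 4.12 (cv2) and the standard library are available. Lean on these libraries where they do the work, as an engineer would, in place of code of your own. Each camera call takes 0.05 s, during which the arm holds its last target. There are 200 camera calls.

## Working session

There is one attempt and no reset: what is moved stays moved. The work goes in short steps, each a Python script; the robot and the scene stay as the last script left them, time stands still between calls to the robot, and variables do not carry over. Pictures are saved under pics/ and viewed, at most 10 in all, crops included, and the job is handed in when it is done.

```bash
mkdir -p pics; python3 - <<'E'
from workcell import env, claw, status, optics, workorder
import cv2,numpy as np
for n in("side","top"):
    d=optics.get_image(n); cv2.imwrite(f"pics/{n}0.png",d["color"])
    print(n,d["fovy"],d["cx"],d["cy"],d["dist"],np.round(d["R"],3).tolist(),np.round(d["t"],4))
s=status.get_state();print(s["t"],s["ft_force"],s["ee_rot"],s["finger_gap"],env.nose_length)
E
```

```text
side 53.92923744525116 324.31851669353875 243.76482100870098 [0.01756643 0.         0.         0.         0.        ] [[0.977, -0.212, 0.003], [-0.122, -0.571, -0.812], [0.173, 0.793, -0.584]] [-0.5808  0.1734  1.0623]
top 45.82584539876679 316.75902162160986 236.10956097880896 [-0.11950658  0.          0.          0.          0.        ] [[0.013, -1.0, 0.001], [-0.997, -0.013, -0.08], [0.08, 0.001, -0.997]] [-0.0384  0.5964  1.2289]
0.1 [ 0.30682144 -0.88276451  0.04572583] [-3.13995171e+00 -3.27360427e-04  2.33791727e-01] 1.0019256170477047 0.011
```

View pics/side0.png

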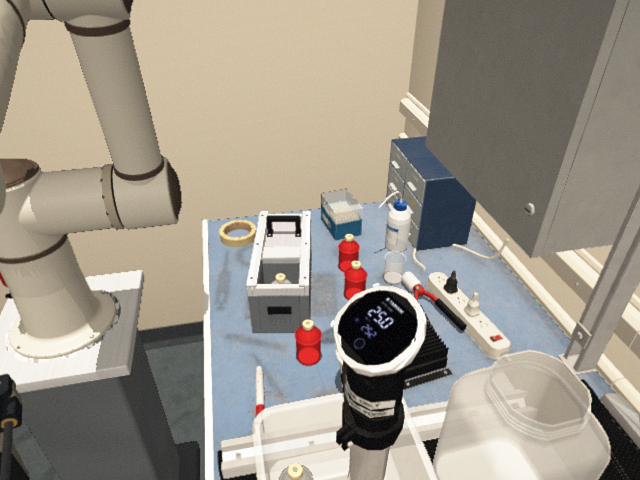

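View pics/top0.png

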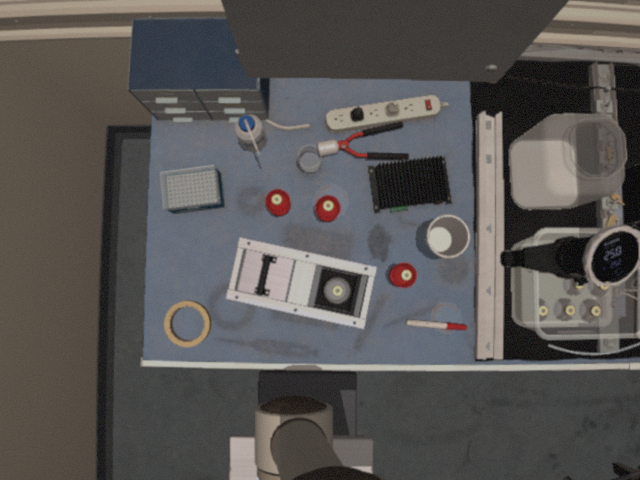

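The side view shows the chest at about (280,270), with the hatch in the far seat and its handle at (283,225). The bottle is in the near well at (281,280). The top view shows the chest around (302,283), with the handle bar running from (271,257) to (261,293) and the bottle cap at (337,291). I'll enlarge both for accurate pixel positions.

```bash
python3 - <<'E'
import cv2,numpy as np
a=cv2.imread("pics/top0.png")[232:332,222:382]; b=cv2.imread("pics/side0.png")[200:340,235:325]
cv2.imwrite("pics/ct.png",cv2.resize(a,None,fx=5,fy=5,interpolation=cv2.INTER_CUBIC))
cv2.imwrite("pics/cs.png",cv2.resize(b[:100],None,fx=6,fy=6,interpolation=cv2.INTER_CUBIC))
E
```

```text
(no output)
```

View pics/ct.png

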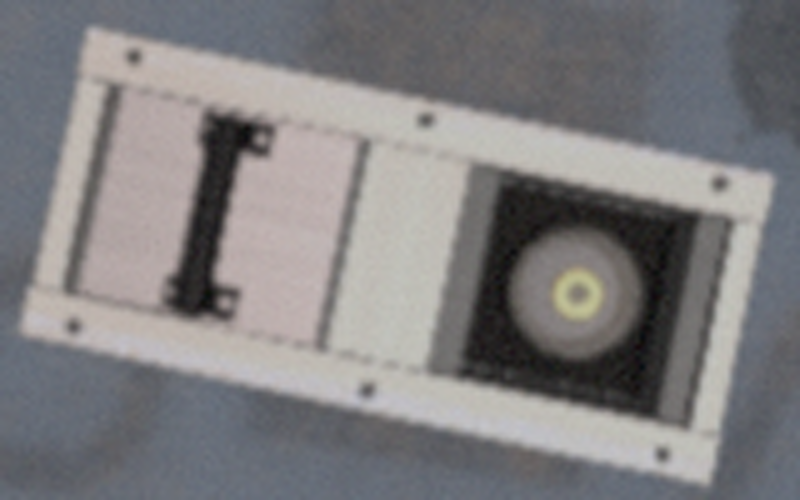

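View pics/cs.png

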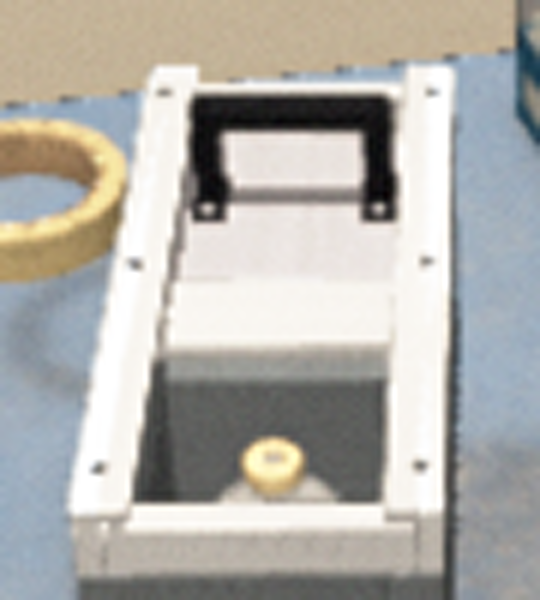

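The crops show six channel screws and the four outer top corners in both views. The bar's upper end is at crop (225,122) and its lower end at (190,305) in the top view. In the side view it spans (192,97) to (390,97). Next I'll triangulate.

```bash
cat >geo.py <<'E'
import cv2,numpy as np
from scipy.optimize import least_squares
def cam(d):
    f=240/np.tan(np.radians(d["fovy"])/2)
    return np.array([[f,0,d["cx"]],[0,f,d["cy"]],[0,0,1.]]),np.array(d["dist"],float),np.array(d["R"]),np.array(d["t"])
def tri(ca,cb,pa,pb):
    u=[cv2.undistortPoints(np.array(p,float).reshape(-1,1,2),c[0],c[1])[:,0].T for c,p in((ca,pa),(cb,pb))]
    X=cv2.triangulatePoints(*[np.c_[c[2],c[3]] for c in(ca,cb)],*u); return (X[:3]/X[3]).T
E
cat >m.py <<'E'
from workcell import optics
from geo import *
T,S=[cam(optics.get_image(n)) for n in("top","side")]
tc=lambda p:(np.array(p,float)+.5)/5-.5+[222,232]
sc=lambda p:(np.array(p,float)+.5)/6-.5+[235,200]
# screws front row far..near, back row, corners FL(-x,+y),BL(+x,+y), -x-y, +x-y
tp=tc([(73,326),(366,390),(662,454),(134,57),(426,120),(719,183),(20,335),(88,27),(712,487),(775,175)])
sp=sc([(163,92),(135,263),(98,467),(432,92),(427,261),(419,466),(150,66),(454,66),(70,515),(443,515)])
X=tri(T,S,tp,sp);print(np.round(X,4))
B=tri(T,S,tc([(188,312),(230,118),(578,293)]),sc([(192,105),(390,105),(273,452)]));print("bar/cap",np.round(B,4),B[:2].mean(0))
loc=np.array([(-.063,.141,.14),(.063,.141,.14),(-.063,-.141,.14),(.063,-.141,.14)])
def res(q,dz=0):
    c,s=np.cos(q[2]),np.sin(q[2]);W=loc@np.array([[c,-s,0],[s,c,0],[0,0,1]]).T+[q[0],q[1],0]
    return np.concatenate([(cv2.projectPoints(W,c_[2],c_[3],c_[0],c_[1])[0][:,0]-p[6:]).ravel() for c_,p in((T,tp),(S,sp))])
r=least_squares(res,[.45,.05,-.2]);print(r.x,np.round(r.fun,1))
q=r.x;c,s=np.cos(q[2]),np.sin(q[2])
M=np.array([[c,-s],[s,c]]);print("bar,cap in chest",((B[:,:2]-q[:2])@M).round(4))
for y in(.075,-.075):print(y,q[:2]+M@[0,y])
E
python3 m.py
```

```text
[[ 0.4642  0.128   0.1415]
 [ 0.4408  0.011   0.1408]
 [ 0.4169 -0.1067  0.1413]
 [ 0.572   0.1059  0.141 ]
 [ 0.5484 -0.0113  0.1413]
 [ 0.5244 -0.1284  0.1408]
 [ 0.4606  0.1491  0.1417]
 [ 0.5843  0.1247  0.1405]
 [ 0.4047 -0.1269  0.139 ]
 [ 0.5282 -0.1512  0.1372]]
bar/cap [[ 0.4715  0.0799  0.1641]
 [ 0.5476  0.065   0.1634]
 [ 0.4798 -0.0738  0.1105]] [0.50955064 0.0724383  0.16375973]
[ 0.49436118 -0.00113641 -0.19947958] [-0.1 -0.1  0.1 -0.2  0.1 -0.4  0.5 -0.1 -0.1  0.5 -0.3  0.2 -0.5 -0.4
 -0.  -0.8]
bar,cap in chest [[-0.0384  0.0749]
 [ 0.0391  0.0753]
 [ 0.0002 -0.0741]]
0.075 [0.50922312 0.07237633]
-0.075 [ 0.47949923 -0.07464914]
```

The chest fits to under 1 px. Its pose is (0.4944, -0.0011) with yaw -0.1995, and the screws triangulate to z≈0.141 against 0.140 in the text. The bar lies at chest (0, 0.075), on its seat, and the cap at (0, -0.074). Next I'll approach and grasp.

```bash
cat >rob.py <<'E'
from workcell import env, claw, status, optics, workorder
import numpy as np
O=np.array([.49436,-.00114]);Y=-.1995;c,s=np.cos(Y),np.sin(Y)
def P(x,y,z): return [*(O+[c*x-s*y,s*x+c*y]),z]   # chest -> world
RPY=[np.pi,0,Y+np.pi]
def st(m=""):
    q=status.get_state();p=np.array(q["position"]);d=p[:2]-O
    print(m,"t%.2f"%q["t"],"chest",np.round([c*d[0]+s*d[1],-s*d[0]+c*d[1],p[2]],4),"F",np.round(q["ft_force"],1),"M",np.round(q["wrist_torque"],2),"gap %.3f ff %.1f"%(q["finger_gap"],q["finger_force"]))
E
python3 - <<'E'
from rob import *
print(env.ik(P(0,.075,.25),RPY),env.ik(P(0,-.075,.15),RPY))
p=status.get_state()["position"]
env.movel([p[0],p[1],.34],speed=.3)
env.move_ptp([.3,-.22,.36],RPY);st("mid")
env.move_ptp(P(0,.075,.25),RPY);claw.command_gripper(.6);st("above")
env.movel(P(0,.075,.150),speed=.12,until_force=8);st("down")
E
```

```text
[-0.09410102 -0.03343113  1.6903747   0.          1.48464908 -1.46539735] [-0.40411223 -0.03715931  1.89381211  0.          1.28493985 -1.77540856]
mid t2.67 chest [-0.1472 -0.2532  0.3595] F [-0.1  0.1  0.6] M [ 0.06 -0.14 -0.02] gap 1.000 ff 0.0
above t4.77 chest [-0.     0.075  0.25 ] F [ 0.2 -0.4 -0.1] M [-0.01 -0.18  0.05] gap 0.599 ff 0.0
down t5.75 chest [0.0007 0.0751 0.1509] F [0.7 0.3 0.8] M [ 0.03 -0.15  0.01] gap 0.599 ff 0.0
```

```bash
python3 - <<'E'
from rob import *
import cv2
claw.command_gripper(0.,grasp_force=40);st("grip")
p=status.get_state()["position"]
env.movel(P(0,.075,p[2]+.0125),speed=.04,until_force=15);st("lift")
env.pause(.2);st()
cv2.imwrite("pics/lift.png",cv2.resize(optics.get_image("side")["color"][190:310,235:325],None,fx=5,fy=5,interpolation=cv2.INTER_CUBIC))
E
```

```text
grip t6.64 chest [-0.     0.075  0.15 ] F [ 0.6  1.1 -0.2] M [ 0.06 -0.15  0.  ] gap 0.005 ff 0.0
lift t7.10 chest [0.0003 0.075  0.1629] F [-0.  -0.6 -1.1] M [ 0.03 -0.12  0.05] gap 0.005 ff 0.0
 t7.30 chest [-0.0002  0.075   0.1623] F [-0.5  0.  -0. ] M [ 0.02 -0.17  0.01] gap 0.003 ff 0.0
```

View pics/lift.png

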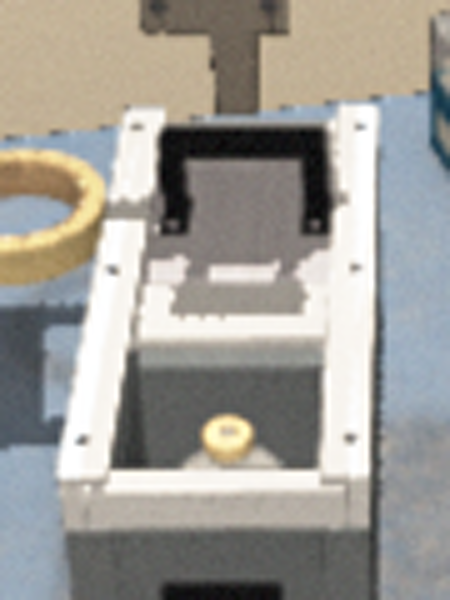

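The gripper closed on nothing. In the side view the finger tip is at crop (237,112), which is above or behind the bar. I'll look at the whole scene before moving.

```bash
python3 - <<'E'
from rob import *
from geo import *
T=optics.get_image("top");S=optics.get_image("side")
for n,d in(("T",T),("S",S)):
    K=cam(d)
    for w in (P(0,.075,.1515),P(0,.075,.16),P(0,.075,.19),P(0,.1,.1515)):print(n,cv2.projectPoints(np.array([w]),K[2],K[3],K[0],K[1])[0].round(1).ravel())
t=T["color"][200:340,190:370];s=S["color"][120:330,190:370]
a=cv2.resize(t,(540,420),interpolation=cv2.INTER_CUBIC)
cv2.imwrite("pics/both_s.png",cv2.resize(s,None,fx=2.8,fy=2.8,interpolation=cv2.INTER_CUBIC));cv2.imwrite("pics/both_t.png",a)
st()
E
```

```text
T [264.  274.5]
T [263.6 274.5]
T [262.2 274.3]
T [251.7 271.8]
S [283.  221.5]
S [282.8 218.5]
S [282.2 207.6]
S [283.6 215.8]
 t7.45 chest [-1.000e-04  7.500e-02  1.623e-01] F [0.6 0.8 0.4] M [ 0.04 -0.18 -0.01] gap 0.003 ff 0.0
```

View pics/both_s.png

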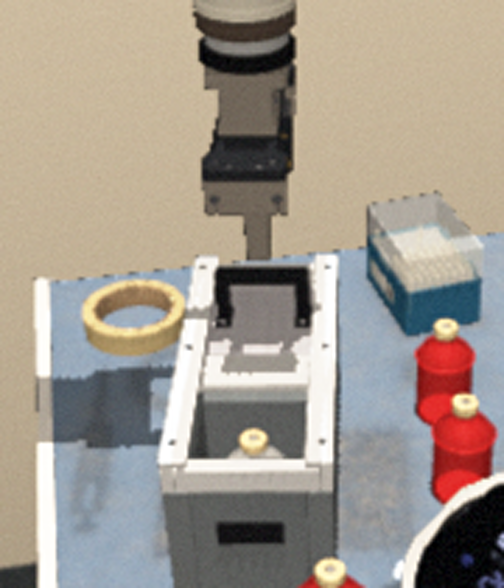

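View pics/both_t.png

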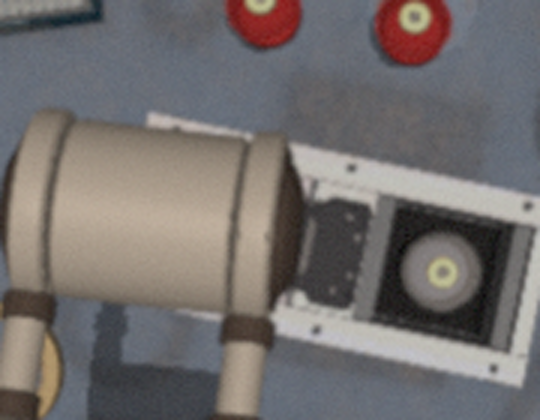

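The finger is clearly not where the commanded TCP says it should be: its end is at side px (282,212), against an expected (283,221). I'll project the gripper's known outline to see which way it is off.

```bash
python3 - <<'E'
from rob import *
from geo import *
import pickle
D={n:optics.get_image(n) for n in("top","side")};pickle.dump(D,open("cal.pkl","wb"))
im=D["side"]["color"]; z=.1623
for n in D:
    K=cam(D[n]);pr=lambda *a:cv2.projectPoints(np.array([P(*a)]),K[2],K[3],K[0],K[1])[0].round(1).ravel()
    print(n,"body bottom near corners",pr(-.0375,-.0195,z+.077),pr(.0375,-.0195,z+.077),"far",pr(-.0375,.1695,z+.077),"tip",pr(-.01,.06,z-.011),pr(.01,.06,z-.011))
    print(" bar top front L/R",pr(-.04,.068,.167),pr(.04,.068,.167),"back",pr(-.04,.082,.167),"endstop top",pr(0,.129,.132),pr(0,.141,.132))
q=status.get_state();print(np.round(q["position"],4),q["ee_rot"],q["joint_positions"])
for r in range(180,226,2):print(r,im[r,276:290,:].mean(1).astype(int) if 0 else [int(v) for v in im[r,276:292].mean(1)])
E
```

```text
top body bottom near corners [306.  305.2] [314.7 264.8] far [204.8 283. ] tip [270.4 281.1] [272.6 271.2]
 bar top front L/R [262.4 295.3] [271.3 255.1] back [255.4 293.8] endstop top [238.8 268.9] [233.  267.7]
side body bottom near corners [260.5 211.1] [296.2 210.9] far [267.9 169.9] tip [278.4 225.1] [286.9 225. ]
 bar top front L/R [265.4 217.7] [299.6 217.5] back [265.9 214.5] endstop top [284.6 216.2] [284.9 213.7]
[0.5092 0.0724 0.1624] [-3.14155704e+00 -1.85780621e-04  2.94209250e+00] [-9.40878489e-02  2.83228746e-02  1.80312254e+00 -1.64263392e-05
  1.31033574e+00 -1.46537980e+00]
180 [46, 42, 48, 46, 51, 58, 70, 58, 51, 49, 44, 40, 50, 39, 38, 34]
182 [29, 27, 32, 32, 26, 33, 29, 29, 34, 27, 23, 28, 31, 32, 30, 29]
184 [51, 46, 45, 45, 47, 48, 49, 47, 45, 44, 46, 43, 46, 49, 55, 66]
186 [104, 99, 101, 101, 103, 101, 102, 101, 103, 102, 99, 101, 100, 102, 104, 103]
188 [102, 101, 101, 104, 98, 100, 103, 100, 102, 100, 99, 103, 98, 101, 99, 100]
190 [102, 100, 101, 101, 100, 99, 100, 98, 103, 98, 96, 77, 71, 61, 78, 99]
192 [101, 99, 98, 102, 94, 100, 101, 101, 99, 102, 98,
[... 551 characters left out ...]
 171]
208 [173, 160, 105, 96, 90, 97, 98, 99, 98, 86, 89, 170, 174, 173, 172, 171]
210 [173, 155, 80, 94, 97, 97, 96, 94, 100, 91, 95, 172, 176, 172, 170, 168]
212 [175, 170, 140, 101, 98, 98, 98, 94, 90, 86, 115, 172, 177, 174, 169, 157]
214 [161, 159, 155, 153, 158, 158, 153, 158, 152, 158, 156, 151, 157, 155, 154, 154]
216 [23, 23, 20, 25, 19, 22, 24, 22, 26, 26, 23, 18, 12, 26, 19, 22]
218 [22, 20, 19, 19, 13, 23, 20, 18, 16, 24, 16, 18, 23, 16, 22, 18]
220 [17, 18, 19, 17, 20, 21, 15, 15, 15, 22, 19, 20, 19, 21, 13, 18]
222 [120, 123, 122, 122, 123, 124, 127, 129, 125, 125, 120, 118, 116, 118, 118, 118]
224 [123, 125, 126, 121, 125, 125, 125, 125, 126, 128, 127, 124, 124, 126, 124, 124]
```

The top view agrees with the commanded position in plan. In the side view the whole gripper sits about 29 mm higher than the reported TCP implies, so it closed just above the bar. I'll reopen and go down further under force guard, then let the finger gap confirm the grip.

```bash
python3 - <<'E'
from rob import *
env.movel(P(0,.075,.17),speed=.1)
claw.command_gripper(.6);st("open")
h=env.movel(P(0,.075,.122),speed=.06,until_force=6);st("down %s"%h)
claw.command_gripper(0.,grasp_force=40);st("grip")
import cv2
cv2.imwrite("pics/g2.png",cv2.resize(optics.get_image("side")["color"][150:300,235:325],None,fx=4,fy=4,interpolation=cv2.INTER_CUBIC))
E
```

```text
open t8.72 chest [0.    0.075 0.17 ] F [0.4 0.7 0.3] M [ 0.04 -0.14  0.04] gap 0.601 ff 0.0
down False t9.67 chest [0.0004 0.075  0.1224] F [-0.6  0.5  0.1] M [ 0.07 -0.17 -0.01] gap 0.601 ff 0.0
grip t10.37 chest [0.     0.0753 0.1221] F [-0.3  2.3  0.1] M [ 0.33 -0.21  0.05] gap 0.146 ff 40.0
```

View pics/g2.png

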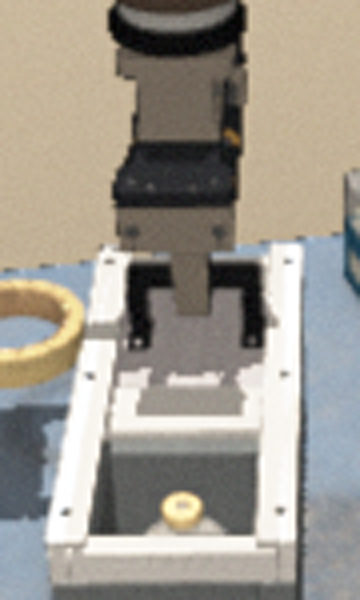

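The bar is now gripped: the gap is 13.4 mm with 40 N on the pads, and the finger end shows at crop (192,315), below the bar. Next I'll lift 12.5 mm, slide 150 mm and lower.

```bash
python3 - <<'E'
from rob import *
import sys,cv2
h=env.movel(P(0,.075,.1346),speed=.04,until_force=15);st("lift %s"%h)
env.pause(.15);st()
if h: sys.exit()
h=env.movel(P(0,-.075,.1346),speed=.06,until_force=15);st("slide %s"%h)
cv2.imwrite("pics/s.png",cv2.resize(optics.get_image("side")["color"][170:320,235:325],None,fx=4,fy=4,interpolation=cv2.INTER_CUBIC))
E
```

```text
lift False t10.88 chest [0.     0.0749 0.1347] F [-0.5  0.  -4.6] M [ 0.03 -0.14 -0.03] gap 0.152 ff 40.0
 t11.03 chest [-0.0003  0.0749  0.1343] F [-0.2  0.1 -3.8] M [ 0.08 -0.1   0.01] gap 0.143 ff 40.0
slide False t13.68 chest [ 0.     -0.0749  0.1346] F [ 0.4 -0.1 -4.3] M [ 0.06 -0.18  0.04] gap 0.149 ff 40.0
```

View pics/s.png

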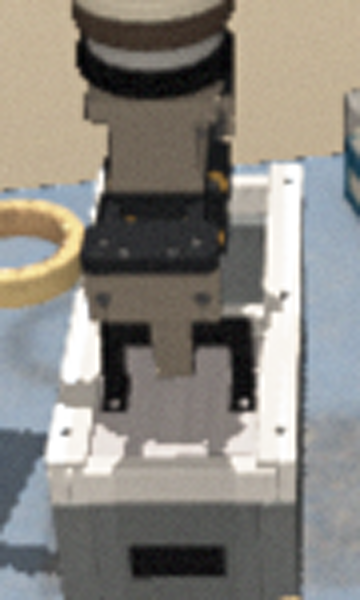

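The hatch hangs free at about 4 N and now sits over the bottle well, with its handle feet at crop (112,403) and (244,403). I'll lower and release it.

```bash
python3 - <<'E'
from rob import *
h=env.movel(P(0,-.075,.1222),speed=.04,until_force=6);st("lower %s"%h);env.pause(.1);st()
if not h or status.get_state()["position"][2]<.1245:
    claw.command_gripper(.5);st("open")
    env.movel(P(0,-.075,.23),speed=.15);st("up")
    env.move_ptp([.30,-.22,.33],RPY);st("clear")
    import cv2
    cv2.imwrite("pics/end_s.png",cv2.resize(optics.get_image("side")["color"][200:340,235:325],None,fx=4,fy=4,interpolation=cv2.INTER_CUBIC))
    cv2.imwrite("pics/end_t.png",optics.get_image("top")["color"])
E
```

```text
lower True t14.08 chest [-1.00e-04 -7.50e-02  1.22e-01] F [1.  0.4 2.9] M [ 0.   -0.24  0.03] gap 0.152 ff 40.0
 t14.18 chest [-1.00e-04 -7.50e-02  1.22e-01] F [-0.1 -1.1  5. ] M [-0.02 -0.28 -0.01] gap 0.153 ff 40.0
open t14.82 chest [-0.0014 -0.0747  0.1208] F [-0.6  0.7  0.1] M [ 0.02 -0.11  0.  ] gap 0.504 ff 0.0
up t15.69 chest [-0.0007 -0.0749  0.2289] F [-0.8  0.1 -0.6] M [ 0.05 -0.14  0.01] gap 0.498 ff 0.0
clear t16.68 chest [-0.1469 -0.2525  0.3291] F [ 0.1 -0.  -0. ] M [ 0.03 -0.09  0.01] gap 0.501 ff 0.0
```

View pics/end_s.png

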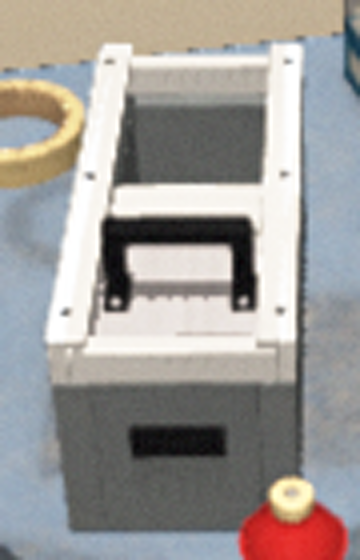

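The hatch lies over the near well, with bar edges at crop rows of about 217 and 243, and the arm is clear. I'll check its height numerically against the prediction for the seated position, then hand in.

```bash
python3 - <<'E'
from rob import *
from geo import *
import pickle
K=cam(pickle.load(open("cal.pkl","rb"))["side"])
im=cv2.imread("pics/end_s.png").mean(2)
for x in(-.015,.015):
    pr=lambda z,y:cv2.projectPoints(np.array([P(x,y,z)]),K[2],K[3],K[0],K[1])[0].ravel()
    a,b,up=pr(.167,-.068),pr(.153,-.082),pr(.172,-.068); col=int((a[0]-235+.5)*4)
    d=np.where(im[190:270,col]<90)[0]+190
    print("pred top/bottom",a[1].round(2),b[1].round(2),"if +5mm top",up[1].round(2),"seen",(d.min())/4-.5+200,(d.max()+1)/4-.5+200)
E
```

```text
pred top/bottom 252.41 261.75 if +5mm top 250.51 seen 254.0 260.5
pred top/bottom 252.32 261.65 if +5mm top 250.42 seen 254.0 260.5
```

The bar's mid-row is 257.2 against 257.1 predicted for fully seated; resting on the land would shift it by 3 px.

```bash
python3 -c "
from workcell import workorder
print(workorder.finish_job())"
```

```text
the job is handed in; nothing more can be done
None
```

I handed the job in: the hatch is released and lies in the seat over the bottle well, its handle within about 1 mm of the fully home height in the side camera; no verdict came back, and I did not check the bottle or bystanders afterwards (first grip closed above the bar because the gripper sat about 29 mm higher than reported, the second held).

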